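# Hang a lopsided spice carrier on a spring scale

## Task

Weigh the spice jar in its carrier: pick the carrier up by its slippery black grip, bring its crook over the peg of the spring scale and leave it hanging there at rest, clear of everything else. The jar sits to one side and nobody knows how full it is, so let it down onto the spring at no more than about 2 cm a second until the spring bears exactly the whole weight, and only then open the fingers little by little so that the carrier eases into its slanting hang: the scale must not jump up or down as you let go, and the carrier must not swing. Do not press the scale down beyond the weight, and leave the other things where they are.

Things in the scene. Friction and masses are not known exactly. Their poses are not given: they have to be found in the camera images.
- carrier: Spice carrier, under 0.7 kg: green tray 52 (x) x 100 mm (y -35 to 65), z 0 to 14, with a jar fixed at y = +36; at y = -12.5 a flat steel shank rises to a crook like a ladle's; above it a black grip bar. Origin: underside of tray, straight below crook and grip. x: the way a peg passes through the crook; y: to the jar; z up. Starts upright on the table.
- jar: Spice jar with red lid, fixed in the carrier: 47 mm across, top 103 mm over the tray's underside, its fill and so its weight unknown. It puts the centre of mass 19 to 32 mm to the +y side of the grip and crook: hung freely on a peg, the jar side drops and the grip's top leans to the carrier's +y by 0.2 to 0.4 rad. Origin under its centre.
- crook (a point): At (0, 0, 150) mm on the carrier: top of the crook's inside, which rests on the peg. The crook is a half circle in the y-z plane of 10 mm inner radius about (0, 0, 140), 5 thick, 14 wide in x; its free end comes down at y = +12.5 to z = 118. The gap y -10 to +10 between shank and jar is clear all along x, from the tray up to the crook. Axes as the carrier's.
- grip (a point): At (0, 0, 195) mm on the carrier (45 mm above the crook point): on the centre line of the black square grip bar, 12 x 12 mm, z 153 to 225. It is polished and slippery (friction about 0.17): grip it with 50 N or more, best with the fingers closing along the carrier's y, so that the lopsided weight cannot turn it in the grip. Axes as the carrier's.
- scale: Spring hook scale, fixed to the table: grey base 120 x 100 x 14 mm, white sleeve 32 mm across to z = 154 mm. Origin under the sleeve's axis. A sprung stem with red collar (22 mm across, z 232 to 254) slides in it; from it a steel peg 8 mm thick, axis at z = 244 mm unloaded, runs 104 mm along the scale's -x; its tip turns up to 13 mm above the peg's axis.
- hook (a point): On top of the scale's peg (z = 248 mm unloaded), 62 mm along the scale's -x from the stem's axis: where the crook should sit, with room of 25 mm either way along the peg. Moves with the stem. x along the peg towards the stem, y sideways, z up.
- stem (a joint): How far the scale's stem is pressed down, m: 0 unloaded, stop at 0.075. It starts to move at about 0.2 N and then gives 120 N/m, lightly damped. No carrier presses it to the stop by its own weight.
- tape_roll: Bystander: roll of cream tape, 104 mm across, 25 high mm; origin under its centre.
- lighter: Bystander: light-blue lighter, 72 x 24 x 12 mm; origin under its centre.
- chilli_sauce: Bystander: dark red sauce bottle with white cap, 62 across, 200 high mm; origin under its centre.
- pepper_mill: Bystander: dark wooden pepper mill, 58 across, 170 high mm; origin under its centre.

How it is judged:
On the way, in this order (a step that is already met when the one before it is completed fails the run):
1. the carrier is lifted clear of the table (height (world z) of carrier above 0.03 m), for 0.2 s.
2. the crook is over the peg and the spring takes weight (value of joint stem above 0.006 m and y of crook in the frame of hook between -0.014 and 0.014 m and x of crook in the frame of hook between -0.032 and 0.032 m), for 0.2 s.
At the end, for the whole second after the job is handed in: The carrier hangs by its crook on the scale's peg (crook within 32 mm along and 12 mm across of the hook point), the spring bearing its weight, the middle of the tray at least 30 mm above the table, the fingers off it, turning slower than 0.5 rad/s and the stem slower than 0.03 m/s (x of crook in the frame of hook between -0.032 and 0.032 m and y of crook in the frame of hook between -0.012 and 0.012 m and z of crook in the frame of hook between -0.012 and 0.012 m and value of joint stem above 0.006 m and height (world z) of carrier above 0.03 m and contact force between carrier and scale above 1 N and contact force between carrier and the fingers below 0.1 N and angular speed of carrier below 0.5 rad/s and velocity of joint stem between -0.03 and 0.03 m/s); the robot touches nothing.
It fails at once if the scale is pressed beyond what the carrier can weigh (stem down more than 55 mm) (value of joint stem above 0.055 m).
It fails at once if the carrier lands hard on the scale or is snatched off it (stem faster than 0.07 m/s) (velocity of joint stem above 0.07 m/s or velocity of joint stem below -0.07 m/s).
It fails at once if the stem slips up or down under load (more than 8 mm down and faster than 0.03 m/s) (value of joint stem above 0.008 m and (velocity of joint stem above 0.03 m/s or velocity of joint stem below -0.03 m/s)).
It fails at once if the carrier swings (faster than 1.2 rad/s) on the scale (value of joint stem above 0.005 m and angular speed of carrier above 1.2 rad/s).
It fails at once if a bystander is moved more than 20 mm (distance of any of tape_roll, lighter, chilli_sauce, pepper_mill from where it was at the start of the episode above 0.02 m).
It also fails if it takes over 72 s, if anything falls off the work surface, if the arm or the gripper's body presses on something with over 40 N, if the wrist force passes 120 N, or if a joint passes its speed limit or range.

## Robot

A 6-joint arm with a two-finger parallel gripper is mounted at the origin on the work surface; the furniture and walls round the work are solid. World frame = base frame: x ahead of the robot, y to its left, z up, the work surface at z = 0. Lengths are in m, angles in rad, forces in N, time in s.
With the tool pointing down it reaches from about 0.35 to 0.85 m from the base axis. Payload 8.1 kg.
Tool frame: the origin (TCP) lies between the finger pads; the fingertips stand 11 mm ahead of it and the grasp point (between the pads) lies 8 mm behind it (robot.tips_ahead is the distance from the TCP to the fingertips, in m); z points along the fingers, y is the line along which they close (so a half turn about z gives the same grasp; the last joint's range is limited). The gripper opens to 93 mm and grips with 3 to 60 N. Pads are 15 mm wide; open, the fingers measure 128 mm over their backs; the gripper's body (75 mm by 188 mm) begins 65 mm behind the grasp point.
Start: joints at [1.144, 0.13, 1.488, -0, 1.523, -0.085], TCP at [0.201, 0.565, 0.23] pointing down, gripper open.
Joint ranges: [-2.96, 2.96], [-0.89, 2.26], [0.02, 2.5], [-1.34, 4.48], [0, 2.73], [-2.66, 2.66]. Speed limits (rad/s): [2.39, 2.39, 2.79, 3.14, 3.14, 3.14].

## Interface

Orientations are given as a rotation vector (axis times angle).
In Python, from plant import robot gives the robot as it stands. The module is installed in compiled form; this text tells all that it offers.
- The arm moves only by the tool move_arm, never from a script. Its argument "deltas" is one flat list of numbers, 7 for each row, row after row: the shift along the tool's x, y, z in m, then the turn, a rotation vector about the tool's x, y, z in rad, then the opening, from 0 (shut) to 1 (fully open). A call has 1 to 12 rows; each row is the pose to reach, as a shift and turn from the pose commanded when the call began, along the tool's axes at that moment; what a row does not reach only later rows make up. A row lasts 1/8 s, in which the tool goes at most 62.5 mm and 10.7 degrees, less where a joint would pass 70% of its speed; a pose out of reach is approached as far as the arm can. A call with a gripper value outside its range is refused whole. The fingers move at their own pace and stop on an object; "squeeze" is the grip in N (left out, the last holds). Time passes only in rows, so rows that repeat a pose let the fingers close. It gives the time, the measured TCP pose, the force, the opening and the grip force at its end, in the units of the state.
- robot.read_state(): the state, without advancing time (a new reading comes with each control period).
- robot.read_camera(name): name is "scene" or "top" or "wrist"; returns (picture, depth): 384x512x3 uint8, red, green, blue; 384x512 float32, m along the optical axis (not along the pixel's ray), 0 where there is no reading.
- robot.camera_model(name): a dict with "K" (3x3 intrinsics, pixels), "R" (3x3) and "t" (3): a world point X has camera coordinates R X + t; the wrist camera has in their place "tool_from_camera" (4x4, takes a point from camera to tool coordinates, whose origin is the TCP and whose axes are the flange's). Camera axes: x right, y down, z forward; pixel columns grow to the right and rows downward; lengths in m; the calibration is good to about 2 mm. The wrist camera is an equidistant fisheye: a pixel r from the principal point sees the ray r / f radians off the axis. A picture is of the moment at which its call begins: read the wrist's pose just before it. camera_model takes no time and is no camera call.
- robot.close_job(): hands the job in; it is judged then, once.
Trained networks look in the newest picture that a camera, given by its name, has taken for a name from the list of things; names that differ only in an ending like _2 or _b are one class to them, and where a whole thing is asked for, a point or a joint stands for the part that bears it (a point fixed in the world has none). Each returns a list of dicts, best first, with "confidence" (0 to 1); they miss things now and then, are a little off and sometimes report something else, mostly with a low value. They report only what shows in the picture. A call takes as long as a camera call.
- robot.recognise(camera, label): "uv" ([column, row] in pixels, amid what is visible of it).
The state is a dict: "t": time; "q": joint angles; "dq": joint speeds; "joint_torque": joint torques, N m; "tool_pos": TCP position; "orientation": TCP orientation; "force": force on the tool from outside, world axes, zero at the start; "wrist_torque": the same for the moment, N m; "opening": finger opening in m; "gripper_force": force on a finger pad.
Only numpy, scipy, OpenCV 4.12 (cv2) and the standard library are available. Lean on these libraries where they do the work, as an engineer would, in place of code of your own. Each camera call takes 0.05 s, during which the arm holds its last target. There are 200 camera calls.

## Working session

There is one attempt and no reset: what is moved stays moved. The work goes in short steps, Python scripts to look and compute and a tool call to move; the robot and the scene stay as the last step left them, time stands still between calls to the robot, and variables do not carry over. Pictures are saved under pics/ and viewed, at most 10 in all, crops included, and the job is handed in when it is done.

Besides the shell and the picture viewer there is one more tool, called in YAML: its name, and indented under it one key for each argument. move_arm: Moves the arm, as the interface text tells. Its arguments: {"type":"object","properties":{"deltas":{"type":"array","items":{"type":"number"}},"squeeze":{"type":"number"}},"required":["deltas"]}

```bash
mkdir -p pics; cat > h.py <<'E'
import numpy as np, cv2
from plant import robot
from scipy.spatial.transform import Rotation as Ro
def cloud(name):
    im,d=robot.read_camera(name); m=robot.camera_model(name)
    K,R,t=[np.array(m[k]) for k in("K","R","t")]
    v,u=np.mgrid[:384,:512]
    c=np.stack([(u-K[0,2])/K[0,0]*d,(v-K[1,2])/K[1,1]*d,d],-1)
    P=(c-t)@R
    P[d==0]=np.nan
    return im,P
E
python3 - <<'E'
from h import *
np.set_printoptions(precision=4,suppress=True)
s=robot.read_state();print({k:np.round(s[k],3) for k in s})
ims=[]
for n in("scene","top"):
    im,P=cloud(n); ims.append(im); np.save(n+".npy",P); np.save(n+"_im.npy",im)
    for l in("carrier","jar","crook","grip","scale","hook","stem","tape_roll","lighter","chilli_sauce","pepper_mill"):
        for r in robot.recognise(n,l)[:2]:
            u,v=map(int,r["uv"]); print(n,l,round(r["confidence"],2),u,v,P[v,u])
for n,im in zip(("scene","top"),ims): cv2.imwrite(f"pics/{n}0.png",im[:,:,::-1])
print(robot.read_state()["t"])
E
```

```text
{'t': np.float64(0.0), 'q': array([ 1.144,  0.131,  1.489, -0.   ,  1.523, -0.085]), 'dq': array([ 0.   , -0.   , -0.   ,  0.001,  0.002, -0.   ]), 'joint_torque': array([  0.   , -55.983, -49.177,   0.077,   0.035,  -0.   ]), 'tool_pos': array([0.201, 0.565, 0.229]), 'orientation': array([-0.534, -3.095,  0.003]), 'force': array([ 0.348, -0.4  ,  0.736]), 'wrist_torque': array([-0.056,  0.037,  0.004]), 'gripper_force': np.float64(0.0), 'opening': np.float64(0.094)}
scene carrier 0.82 320 247 [ 0.4872 -0.1675  0.0617]
scene jar 0.96 316 240 [ 0.4757 -0.1603  0.0901]
scene jar 0.66 289 228 [0.5591 0.007  0.0004]
scene crook 0.9 321 245 [ 0.4926 -0.1668  0.0654]
scene grip 0.82 319 247 [ 0.4837 -0.1665  0.0633]
scene scale 0.86 245 220 [0.4638 0.1117 0.0332]
scene scale 0.22 241 163 [0.4651 0.1195 0.2381]
scene hook 0.54 242 166 [0.4698 0.1207 0.2255]
scene stem 0.83 239 162 [0.4647 0.1276 0.2387]
scene tape_roll 0.88 287 230 [0.545  0.0036 0.002 ]
scene lighter 0.5 264 245 [ 0.4324 -0.0002  0.0106]
scene chilli_sauce 0.93 168 194 [0.318  0.3054 0.1194]
scene chilli_sauce 0.49 333 299 [ 0.3226 -0.3275  0.0919]
scene pepper_mill 0.86 335 301 [ 0.329  -0.3296  0.0817]
scene pepper_mill 0.22 319 242 [ 0.4818 -0.1666  0.0827]
top carrier 0.65 309 186 [ 0.4789 -0.152   0.1009]
top jar 0.64 131 239 [0.3289 0.3149 0.1453]
top jar 0.61 302 182 [ 0.4896 -0.1328  0.1031]
top grip 0.98 310 183 [ 0.4872 -0.1548  0.1015]
top scale 0.87 207 197 [0.4626 0.139  0.0238]
top hook 0.71 199 177 [0.4671 0.1263 0.251 ]
top stem 0.54 195 184 [ 0.5081  0.1808 -0.0025]
top stem 0.2 302 183 [ 0.4872 -0.133   0.1014]
top tape_roll 0.81 251 155 [0.5932 0.0093 0.02  ]
top lighter 0.62 255 209 [ 0.4293 -0.0032  0.0082]
top chilli_sauce 0.69 133 237 [0.3343 0.3109 0.1427]
top pepper_mill 0.96 368 235 [ 0.3424 -0.294   0.1364]
1.2
```

```bash
python3 - <<'E'
from h import *
a=np.load("scene_im.npy");b=np.load("top_im.npy")
a=cv2.resize(a[130:330,150:350],(600,600),interpolation=cv2.INTER_CUBIC)
b=cv2.resize(b[110:260,120:380],(800,462),interpolation=cv2.INTER_CUBIC)
cv2.imwrite("pics/a.png",a[:,:,::-1]);cv2.imwrite("pics/b.png",b[:,:,::-1])
np.set_printoptions(precision=3,suppress=True)
for n in("scene","top"):
    P=np.load(n+".npy");
    for nm,(x0,x1,y0,y1) in dict(car=(.38,.58,-.26,-.06),sc=(.36,.6,.0,.25)).items():
        m=(P[...,0]>x0)&(P[...,0]<x1)&(P[...,1]>y0)&(P[...,1]<y1)
        im=np.load(n+"_im.npy")
        for z0,z1 in((.012,.02),(.02,.09),(.095,.11),(.11,.15),(.15,.165),(.165,.23),(.23,.26),(.26,.3)):
            q=m&(P[...,2]>z0)&(P[...,2]<z1)
            if q.sum()>2: print(n,nm,z0,z1,q.sum(),P[q].min(0),P[q].max(0),np.median(P[q],0))
E
```

```text
scene car 0.012 0.02 125 [ 0.454 -0.22   0.012] [ 0.513 -0.111  0.02 ] [ 0.477 -0.176  0.016]
scene car 0.02 0.09 450 [ 0.466 -0.199  0.02 ] [ 0.514 -0.122  0.09 ] [ 0.478 -0.163  0.058]
scene car 0.095 0.11 169 [ 0.471 -0.197  0.095] [ 0.516 -0.122  0.11 ] [ 0.487 -0.15   0.105]
scene car 0.11 0.15 97 [ 0.471 -0.197  0.11 ] [ 0.496 -0.152  0.15 ] [ 0.484 -0.191  0.132]
scene car 0.15 0.165 37 [ 0.478 -0.193  0.15 ] [ 0.491 -0.167  0.165] [ 0.483 -0.185  0.155]
scene car 0.165 0.23 109 [ 0.479 -0.188  0.165] [ 0.494 -0.172  0.228] [ 0.483 -0.183  0.199]
scene sc 0.012 0.02 623 [0.381 0.    0.012] [0.589 0.197 0.02 ] [0.444 0.11  0.016]
scene sc 0.02 0.09 385 [0.39  0.001 0.02 ] [0.598 0.176 0.089] [0.474 0.107 0.028]
scene sc 0.095 0.11 36 [0.455 0.107 0.096] [0.477 0.134 0.11 ] [0.463 0.113 0.102]
scene sc 0.11 0.15 106 [0.454 0.104 0.11 ] [0.48  0.135 0.15 ] [0.463 0.112 0.129]
scene sc 0.15 0.165 65 [0.456 0.105 0.15 ] [0.49  0.14  0.164] [0.469 0.118 0.156]
scene sc 0.165 0.23 80 [0.462 0.112 0.165] [0.481 0.131 0.229] [0.47  0.119 0.197]
scene sc 0.23 0.26 155 [0.372 0.111 0.23 
[... 451 characters left out ...]
[ 0.495 -0.169  0.165] [ 0.486 -0.175  0.152]
top car 0.165 0.23 57 [ 0.481 -0.186  0.167] [ 0.494 -0.174  0.226] [ 0.484 -0.178  0.211]
top sc 0.012 0.02 687 [0.39  0.    0.012] [0.6  0.19 0.02] [0.446 0.121 0.014]
top sc 0.02 0.09 325 [0.451 0.    0.02 ] [0.599 0.145 0.089] [0.511 0.045 0.024]
top sc 0.095 0.11 13 [0.459 0.108 0.097] [0.469 0.13  0.11 ] [0.461 0.116 0.103]
top sc 0.11 0.15 38 [0.457 0.106 0.111] [0.481 0.14  0.15 ] [0.462 0.115 0.129]
top sc 0.15 0.165 99 [0.459 0.106 0.15 ] [0.492 0.14  0.163] [0.47  0.119 0.153]
top sc 0.165 0.23 31 [0.468 0.116 0.167] [0.479 0.127 0.217] [0.469 0.119 0.191]
top sc 0.23 0.26 216 [0.374 0.112 0.233] [0.484 0.16  0.256] [0.444 0.133 0.247]
```

View pics/a.png

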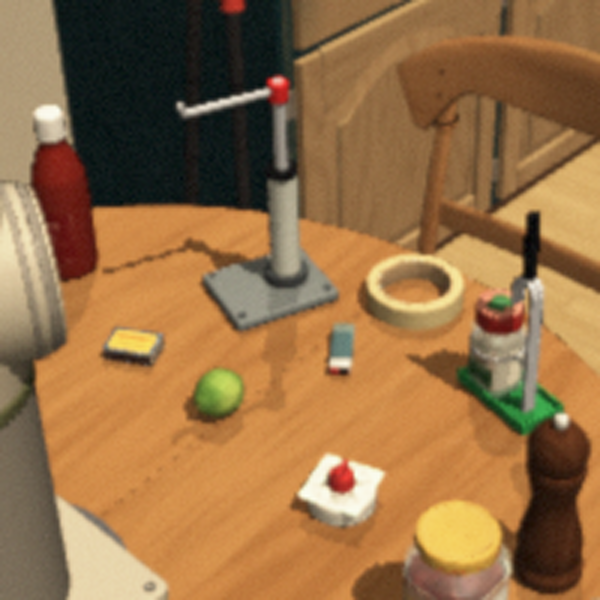

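View pics/b.png

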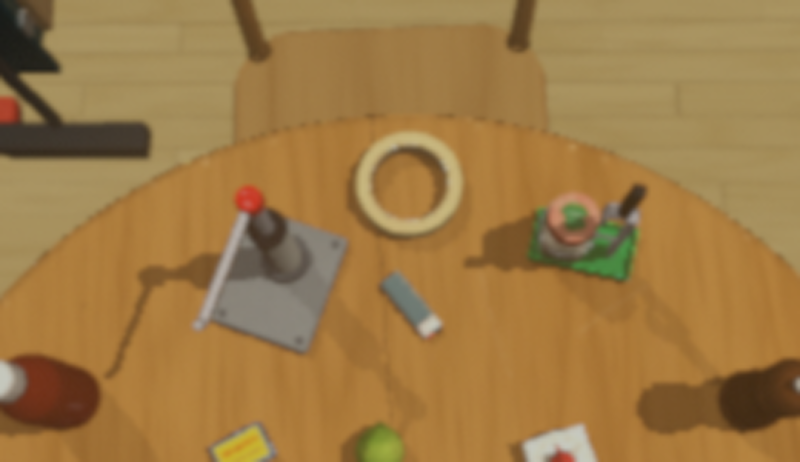

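```bash
python3 - <<'E'
from h import *
np.set_printoptions(precision=4,suppress=True)
def rng(a,p=(5,50,95)): return np.percentile(a,p)
for n in("scene","top"):
    P=np.load(n+".npy");im=np.load(n+"_im.npy").astype(int);hsv=cv2.cvtColor(im.astype(np.uint8),cv2.COLOR_RGB2HSV)
    m=robot.camera_model(n);print(n,"cam at",-np.array(m["R"]).T@m["t"],m["K"][0][0])
    x,y,z=P[...,0],P[...,1],P[...,2]
    S=(abs(x-.43)<.08)&(abs(y-.13)<.06)&(z>.225)&(z<.265)
    red=(im[...,0]-im[...,1]>60)
    c=P[S&red];print("collar",len(c),c.min(0),c.max(0),c.mean(0))
    g=P[S&~red&(x<.455)]
    d=np.polyfit(g[:,0],g[:,1],1);print("peg",len(g),d,np.degrees(np.arctan(d[0])),"y at .41",np.polyval(d,.41),g.min(0),g.max(0),np.median(g[:,2]))
    G=(abs(x-.485)<.08)&(abs(y+.16)<.1)
    t=G&(z>.004)&(z<.022)&(hsv[...,0]>45)&(hsv[...,0]<85)&(hsv[...,1]>120)
    q=P[t][:,:2].astype(np.float32)
    print("tray",len(q),cv2.minAreaRect(q))
    b=P[G&(z>.16)&(z<.235)];print("bar",len(b),b.min(0),b.max(0),b.mean(0))
    j=P[G&(z>.095)&(z<.107)&(y>-.165)];print("jar",cv2.minEnclosingCircle(j[:,:2].astype(np.float32)))
    for nm,cx,cy,h in(("chilli",.32,.305,.1),("mill",.33,-.32,.1)):
        k=P[(abs(x-cx)<.06)&(abs(y-cy)<.06)&(z>.03)];print(nm,k.min(0),k.max(0))
s=robot.read_state();R=Ro.from_rotvec(s["orientation"]).as_matrix();print(R)
E
```

```text
scene cam at [-0.3393 -0.7315  0.8813] 448.0234539168335
collar 55 [0.4622 0.1106 0.2318] [0.4822 0.1322 0.2575] [0.4702 0.1185 0.2476]
peg 83 [-0.3453  0.2848] -19.051114338473077 y at .41 0.1432328848598227 [0.3722 0.1267 0.241 ] [0.4537 0.1617 0.2603] 0.24835849070010366
tray 207 ((0.48839229345321655, -0.16632197797298431), (0.10021927952766418, 0.05388781428337097), 78.941650390625)
bar 115 [ 0.4792 -0.1879  0.1605] [ 0.4941 -0.1716  0.2283] [ 0.484  -0.182   0.1963]
jar ((0.4925665259361267, -0.1420789361000061), 0.026260538026690483)
chilli [0.3076 0.2939 0.0301] [0.3648 0.3474 0.2051]
mill [ 0.27   -0.3471  0.03  ] [ 0.3585 -0.2924  0.1738]
top cam at [ 0.2615 -0.0137  1.0771] 363.1355236219085
collar 69 [0.4644 0.1122 0.2411] [0.4842 0.1314 0.2563] [0.4737 0.1216 0.2517]
peg 125 [-0.347   0.2872] -19.134354750480888 y at .41 0.14491021397002257 [0.374  0.1269 0.2397] [0.4545 0.1601 0.2558] 0.24588479035752814
tray 75 ((0.49017462134361267, -0.16818103194236755), (0.08778019994497299, 0.05015288293361664), 75.2640380859375)
bar 61 [ 0.4813 -0.1863  0.1609] [ 0.4939 -0.174   0.2263] [ 0.4854 -0.1787  0.2025]
jar ((0.4956892430782318, -0.144578754901886), 0.023172877728939056)
chilli [0.3096 0.2979 0.0307] [0.3692 0.3515 0.202 ]
mill [ 0.27   -0.3416  0.0315] [ 0.3655 -0.2704  0.1705]
[[-0.9421  0.3352  0.    ]
 [ 0.3352  0.9421  0.    ]
 [ 0.      0.     -1.    ]]
```

move_arm:
  deltas: [0,0,-0.06,0,0,0,1,0,0,-0.1,0,0,0,1,-0.519,-0.606,-0.1,0,0,-0.124,1,-0.519,-0.606,-0.1,0,0,-0.124,1,-0.519,-0.606,-0.1,0,0,-0.124,1,-0.519,-0.606,-0.1,0,0,-0.124,1,-0.519,-0.606,-0.1,0,0,-0.124,1,-0.519,-0.606,-0.1,0,0,-0.124,1,-0.519,-0.606,-0.1,0,0,-0.124,1,-0.519,-0.606,-0.1,0,0,-0.124,1,-0.519,-0.606,-0.1,0,0,-0.124,1,-0.519,-0.606,-0.1,0,0,-0.124,1]
  squeeze: 55

```text
t: 2.7
tool_pos: [0.4254, -0.0203, 0.3301]
orientation: [0.342, 3.122, 0.0]
force: [1.5, 0.2, -0.3]
opening: 0.0928
gripper_force: 0.0
```

move_arm:
  deltas: [-0.095,-0.143,0,0,0,0,1,-0.095,-0.143,0,0,0,0,1,-0.095,-0.143,0,0,0,0,1,-0.095,-0.143,0,0,0,0,1,-0.095,-0.143,0,0,0,0,1]

```text
t: 3.32
tool_pos: [0.4867, -0.1781, 0.3295]
orientation: [-0.342, -3.122, -0.001]
force: [-0.7, 0.4, 0.6]
opening: 0.0933
gripper_force: 0.0
```

```bash
cat >> h.py <<'E'
def wcloud():
    s=robot.read_state(); im,d=robot.read_camera("wrist"); m=robot.camera_model("wrist")
    K=np.array(m["K"]);T=np.array(m["tool_from_camera"])
    v,u=np.mgrid[:384,:512]; a=(u-K[0,2])/K[0,0];b=(v-K[1,2])/K[1,1];r=np.hypot(a,b)+1e-9
    k=np.tan(np.minimum(r,1.5))/r
    c=np.stack([a*k*d,b*k*d,d],-1); t=c@T[:3,:3].T+T[:3,3]
    P=t@Ro.from_rotvec(s["orientation"]).as_matrix().T+s["tool_pos"]; P[d==0]=np.nan
    return im,P,s
E
python3 - <<'E'
from h import *
np.set_printoptions(precision=4,suppress=True)
im,P,s=wcloud();print(s["t"],s["tool_pos"],s["orientation"],s["force"],s["wrist_torque"])
np.save("w1.npy",P);cv2.imwrite("pics/w1.png",im[:,:,::-1])
x,y,z=P[...,0],P[...,1],P[...,2]
G=(abs(x-.485)<.08)&(abs(y+.16)<.1)
for z0,z1 in((.15,.22),(.22,.235),(.095,.11),(.008,.02)):
    b=P[G&(z>z0)&(z<z1)]
    if len(b): print(z0,len(b),b.min(0),b.max(0),b.mean(0),cv2.minAreaRect(b[:,:2].astype(np.float32)))
E
```

```text
3.325 [ 0.4867 -0.1781  0.3295] [-0.342  -3.1225 -0.0009] [-0.6624  0.3672  0.6362] [ 0.0498 -0.0101 -0.0312]
0.15 299 [ 0.4782 -0.1932  0.15  ] [ 0.4958 -0.1672  0.2199] [ 0.4833 -0.1796  0.1739] ((0.4866501986980438, -0.18032659590244293), (0.024322345852851868, 0.013773678801953793), 77.24561309814453)
0.22 159 [ 0.4803 -0.1867  0.2201] [ 0.4923 -0.1742  0.2272] [ 0.4859 -0.1802  0.2249] ((0.4861549735069275, -0.18025881052017212), (0.011052445508539677, 0.010799024254083633), 77.28250122070312)
0.095 931 [ 0.472  -0.1927  0.0951] [ 0.5168 -0.1228  0.1099] [ 0.4933 -0.1457  0.104 ] ((0.49557289481163025, -0.15673986077308655), (0.04503867030143738, 0.0677531361579895), 5.789427280426025)
0.008 298 [ 0.4551 -0.219   0.008 ] [ 0.5094 -0.1112  0.0173] [ 0.4763 -0.1756  0.0126] ((0.4872269630432129, -0.16461177170276642), (0.10253289341926575, 0.05078645050525665), 81.09940338134766)
```

View pics/w1.png

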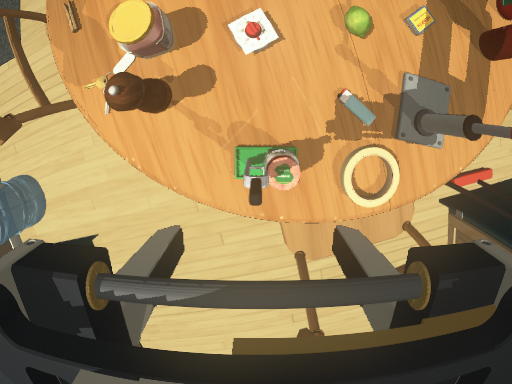

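move_arm:
  deltas: [0,-0.002,0.05,0,0,0,1,0,-0.002,0.1,0,0,0,1,0,-0.002,0.13,0,0,0,0.6,0,-0.002,0.1425,0,0,0,0.4,0,-0.002,0.1425,0,0,0,0.3,0,-0.002,0.1425,0,0,0,0.22,0,-0.002,0.1425,0,0,0,0.16,0,-0.002,0.1425,0,0,0,0.1,0,-0.002,0.1425,0,0,0,0,0,-0.002,0.1425,0,0,0,0,0,-0.002,0.1425,0,0,0,0]
  squeeze: 58

```text
t: 4.75
tool_pos: [0.4864, -0.1804, 0.1871]
orientation: [-0.342, -3.123, 0.0]
force: [-0.7, -0.5, -0.7]
opening: 0.0118
gripper_force: 58.0
```

```bash
python3 - <<'E'
from h import *
np.set_printoptions(precision=4,suppress=True)
s=robot.read_state();print({k:np.round(s[k],4) for k in s if k not in("q","dq","joint_torque")})
E
```

```text
{'t': np.float64(4.75), 'tool_pos': array([ 0.4864, -0.1804,  0.1871]), 'orientation': array([-0.3415, -3.1228,  0.0001]), 'force': array([-0.6975, -0.5332, -0.6775]), 'wrist_torque': array([0.0205, 0.0385, 0.0053]), 'gripper_force': np.float64(57.9999), 'opening': np.float64(0.0118)}
```

move_arm:
  deltas: [0,0,-0.005,0,0,0,0,0,0,-0.01,0,0,0,0,0,0,-0.02,0,0,0,0,0,0,-0.035,0,0,0,0,0,0,-0.06,0,0,0,0,0,0,-0.09,0,0,0,0,0,0,-0.13,0,0,0,0,0,0,-0.17,0,0,0,0,0,0,-0.21,0,0,0,0,0,0,-0.25,0,0,0,0,0,0,-0.275,0,0,0,0,0,0,-0.275,0,0,0,0]

```text
t: 6.25
tool_pos: [0.4869, -0.1805, 0.4655]
orientation: [0.341, 3.118, -0.003]
force: [0.5, 0.7, -3.6]
opening: 0.0117
gripper_force: 58.0
```

```bash
cat >> h.py <<'E'
def avg(n,cam="scene"):
    F=[]
    for _ in range(n):
        robot.read_camera(cam); s=robot.read_state(); F.append(np.r_[s["force"],s["wrist_torque"]])
    F=np.array(F); print("t",round(s["t"],2),"F",F.mean(0),"+-",F.std(0)[:3]/n**.5,"tcp",s["tool_pos"],s["orientation"],"open",s["opening"],s["gripper_force"])
    return s
E
python3 - <<'E'
from h import *
np.set_printoptions(precision=4,suppress=True)
avg(20)
E
```

```text
t 7.25 F [-0.1056 -0.1679 -3.3365 -0.0846  0.0292  0.0062] +- [0.0986 0.1348 0.0961] tcp [ 0.4865 -0.1803  0.4622] [ 0.3414  3.1229 -0.    ] open 0.011330423841757774 57.9989629983902
```

move_arm:
  deltas: [0.01,0.013,0,0,0,0,0,0.03,0.04,0,0,0,0.02,0,0.06,0.08,0,0,0,0.04,0,0.09,0.12,0,0,0,0.06,0,0.12,0.16,0,0,0,0.08,0,0.15,0.2,0,0,0,0.1,0,0.18,0.24,0,0,0,0.115,0,0.205,0.275,0,0,0,0.115,0,0.224,0.3,0,0,0,0.115,0,0.234,0.31,0,0,0,0.115,0,0.234,0.31,0,0,0,0.115,0,0.234,0.31,0,0,0,0.115,0]

```text
t: 8.75
tool_pos: [0.3248, 0.1727, 0.4622]
orientation: [0.52, 3.098, 0.0]
force: [0.7, 0.2, -2.7]
opening: 0.0119
gripper_force: 58.0
```

```bash
python3 - <<'E'
from h import *
np.set_printoptions(precision=4,suppress=True)
s=avg(2)
im,P,s=wcloud();cv2.imwrite("pics/w2.png",im[:,:,::-1]);np.save("w2.npy",P);np.save("w2im.npy",im)
def peg(P,im,n):
    x,y,z=P[...,0],P[...,1],P[...,2]; im=im.astype(int)
    S=(abs(x-.43)<.08)&(abs(y-.13)<.06)&(z>.225)&(z<.265); red=(im[...,0]-im[...,1]>60)
    c=P[S&red];g=P[S&~red&(x<.455)&(abs(y-.144+.346*(x-.41))<.012)]
    print(n,len(c),len(g))
    if len(c): print("collar",c.min(0),c.max(0))
    if len(g)>10:
        d=np.polyfit(g[:,0],g[:,1],1);print("peg",d,np.degrees(np.arctan(d[0])),np.polyval(d,.41),g.min(0),g.max(0))
peg(P,im,"wrist")
im,P=cloud("top");peg(P,im,"top");cv2.imwrite("pics/t2.png",cv2.resize(im[110:260,120:320],(800,600))[:,:,::-1])
E
```

```text
t 8.85 F [-0.58    0.2213 -3.1712 -0.1044  0.0499  0.0051] +- [0.1702 0.2356 0.3067] tcp [0.3251 0.1724 0.4621] [ 0.5218  3.0978 -0.0002] open 0.012166591075435598 57.99877345561981
wrist 0 28
peg [0.1127 0.1156] 6.431988713692343 0.1618464742859934 [0.3713 0.1539 0.2457] [0.3814 0.1613 0.2577]
top 72 116
collar [0.4643 0.1123 0.2348] [0.484  0.1313 0.256 ]
peg [-0.3472  0.2872] -19.1464497338795 0.1448464657232154 [0.3799 0.1266 0.2412] [0.4545 0.1576 0.2504]
```

View pics/w2.png

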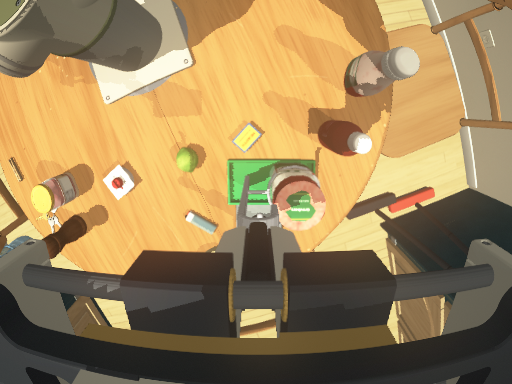

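move_arm:
  deltas: [0,0.0015,0.01,0,0,0,0,0,0.0015,0.03,0,0,0,0,0,0.0015,0.055,0,0,0,0,0,0.0015,0.085,0,0,0,0,0,0.0015,0.115,0,0,0,0,0,0.0015,0.14,0,0,0,0,0,0.0015,0.153,0,0,0,0,0,0.0015,0.157,0,0,0,0,0,0.0015,0.157,0,0,0,0]

```text
t: 10.07
tool_pos: [0.3256, 0.1744, 0.3056]
orientation: [0.52, 3.098, 0.0]
force: [-1.2, -0.2, -3.2]
opening: 0.0121
gripper_force: 58.0
```

```bash
python3 - <<'E'
from h import *
np.set_printoptions(precision=4,suppress=True)
s=robot.read_state();print(s["tool_pos"],s["orientation"],s["t"])
o=s["tool_pos"];h=np.array([.9448,-.3276,0]);n=np.array([.3276,.9448,0])
for c in("scene","top"):
    im,P=cloud(c)
    if c=="scene": cv2.imwrite("pics/s3.png",cv2.resize(im[110:260,150:300],(600,600),interpolation=cv2.INTER_CUBIC)[:,:,::-1])
    Q=np.stack([(P-o)@h,(P-o)@n,P[...,2]-o[2]],-1)
    G=(abs(Q[...,0])<.045)&(abs(Q[...,1]-.02)<.07)
    for z0,z1 in((-.06,-.035),(-.09,-.06),(-.15,-.095),(-.18,-.165),(-.195,-.165)):
        b=Q[G&(Q[...,2]>z0)&(Q[...,2]<z1)]
        if len(b):print(c,z0,z1,len(b),np.percentile(b,3,0),np.percentile(b,97,0))
    hsv=cv2.cvtColor(im,cv2.COLOR_RGB2HSV);t=G&(hsv[...,0]>45)&(hsv[...,0]<85)&(hsv[...,1]>120)&(Q[...,2]<-.15)
    b=Q[t]
    if len(b)>10: print("tray plane",len(b),np.linalg.lstsq(np.c_[b[:,:2],np.ones(len(b))],b[:,2],rcond=None)[0],cv2.minAreaRect(b[:,:2].astype(np.float32)))
E
```

```text
[0.3256 0.1744 0.3056] [0.5204 3.0976 0.0005] 10.075
scene -0.06 -0.035 59 [-0.0068 -0.0171 -0.0586] [ 0.0067  0.0151 -0.0359]
scene -0.09 -0.06 133 [-0.02   -0.017  -0.0892] [ 0.0058  0.0528 -0.0622]
scene -0.15 -0.095 277 [-0.0235 -0.0164 -0.148 ] [ 0.0196  0.0442 -0.0973]
scene -0.18 -0.165 213 [-0.0254 -0.0365 -0.1796] [ 0.025   0.0501 -0.1668]
scene -0.195 -0.165 268 [-0.0253 -0.0364 -0.1836] [ 0.0249  0.0491 -0.1675]
tray plane 162 [-0.0467  0.025  -0.1763] ((-5.9818848967552185e-05, 0.011818155646324158), (0.10086894780397415, 0.051105573773384094), 89.41795349121094)
top -0.06 -0.035 16 [-0.0044 -0.0148 -0.0584] [ 0.0077 -0.013  -0.0412]
top -0.09 -0.06 17 [-0.0044 -0.0149 -0.0879] [ 0.0087 -0.0137 -0.0614]
top -0.15 -0.095 13 [-0.004  -0.0148 -0.1207] [ 0.0078 -0.0135 -0.0976]
top -0.18 -0.165 25 [-0.0222 -0.0013 -0.1799] [ 0.017   0.0161 -0.1697]
top -0.195 -0.165 87 [-0.0216 -0.0015 -0.185 ] [ 0.0211  0.0164 -0.1707]
tray plane 43 [-0.0629 -0.0026 -0.1808] ((-0.0006054025143384933, 0.008224407210946083), (0.015798302367329597, 0.04332681745290756), 86.1933364868164)
```

View pics/s3.png

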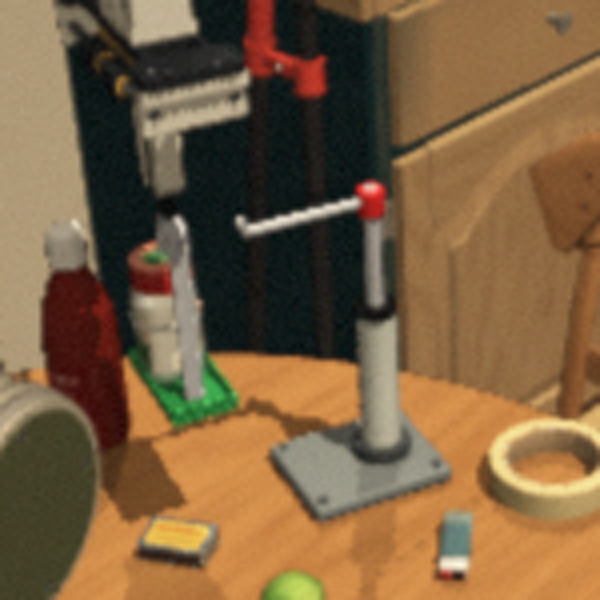

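move_arm:
  deltas: [-0.006,0,0,0,0,0,0,-0.016,0,0,0,0,0,0,-0.026,0,0,0,0,0,0,-0.036,0,0,0,0,0,0,-0.047,0,0,0,0,0,0,-0.058,0,0,0,0,0,0,-0.069,0,0,0,0,0,0,-0.08,0,0,0,0,0,0,-0.09,0,0,0,0,0,0,-0.095,0,0,0,0,0,0,-0.095,0,0,0,0,0,0]

```text
t: 11.55
tool_pos: [0.4154, 0.1432, 0.305]
orientation: [-0.521, -3.098, 0.0]
force: [0.4, -0.6, -2.9]
opening: 0.0117
gripper_force: 58.0
```

```bash
python3 - <<'E'
from h import *
np.set_printoptions(precision=4,suppress=True)
avg(10)
im,P=cloud("scene");cv2.imwrite("pics/s4.png",cv2.resize(im[110:260,150:300],(600,600),interpolation=cv2.INTER_CUBIC)[:,:,::-1])
E
```

```text
t 12.05 F [-0.0529  0.1077 -3.1874 -0.0875  0.0491 -0.0068] +- [0.1198 0.1901 0.0759] tcp [0.4152 0.1434 0.3052] [0.5201 3.0981 0.0001] open 0.011460461743399602 57.99912393093109
```

View pics/s4.png

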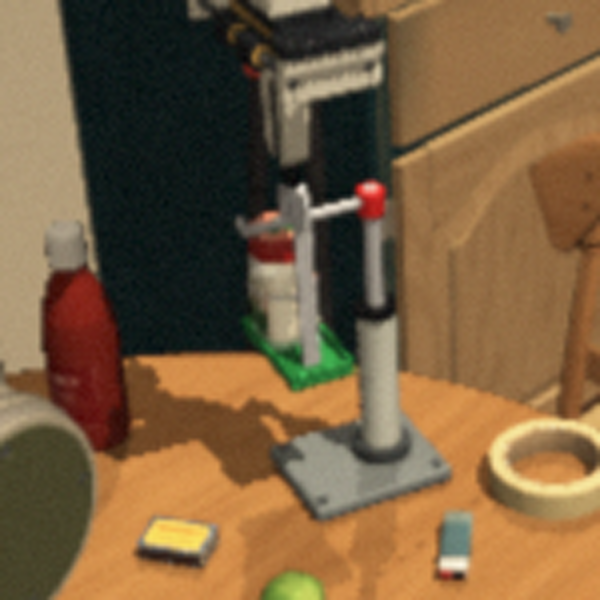

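move_arm:
  deltas: [0,0,0.002,0,0,0,0,0,0,0.004,0,0,0,0,0,0,0.006,0,0,0,0,0,0,0.008,0,0,0,0,0,0,0.01,0,0,0,0,0,0,0.012,0,0,0,0,0,0,0.014,0,0,0,0,0,0,0.016,0,0,0,0,0,0,0.018,0,0,0,0,0,0,0.02,0,0,0,0,0,0,0.022,0,0,0,0,0,0,0.024,0,0,0,0]

```text
t: 13.6
tool_pos: [0.4152, 0.1433, 0.2811]
orientation: [0.52, 3.098, -0.0]
force: [-0.4, 0.3, -3.0]
opening: 0.0119
gripper_force: 58.0
```

move_arm:
  deltas: [0,0,0.001,0,0,0,0,0,0,0.0025,0,0,0,0,0,0,0.004,0,0,0,0,0,0,0.0055,0,0,0,0,0,0,0.007,0,0,0,0,0,0,0.0085,0,0,0,0,0,0,0.01,0,0,0,0,0,0,0.0115,0,0,0,0,0,0,0.013,0,0,0,0,0,0,0.014,0,0,0,0,0,0,0.0145,0,0,0,0,0,0,0.015,0,0,0,0]

```text
t: 15.1
tool_pos: [0.4152, 0.1433, 0.2662]
orientation: [0.52, 3.098, 0.0]
force: [-0.5, -0.3, -0.4]
opening: 0.0119
gripper_force: 58.0
```

```bash
python3 - <<'E'
from h import *
np.set_printoptions(precision=4,suppress=True)
avg(16,"top")
im,P=cloud("top");im=im.astype(int)
x,y,z=P[...,0],P[...,1],P[...,2]
for n in("top","scene"):
    im,P=cloud(n);im=im.astype(int);x,y,z=P[...,0],P[...,1],P[...,2]
    c=P[(abs(x-.474)<.013)&(abs(y-.122)<.013)&(z>.17)&(im[...,0]-im[...,1]>60)];print(n,"collar",c.min(0),c.max(0),np.percentile(c[:,2],[50,90]),len(c))
    P=np.load(n+".npy");im=np.load(n+"_im.npy").astype(int);x,y,z=P[...,0],P[...,1],P[...,2]
    c=P[(abs(x-.474)<.013)&(abs(y-.122)<.013)&(z>.17)&(im[...,0]-im[...,1]>60)];print(n,"collar0",np.percentile(c[:,2],[50,90]))
E
```

```text
t 15.9 F [-0.3594 -0.0985 -0.6558 -0.0916  0.114  -0.0076] +- [0.1312 0.0973 0.103 ] tcp [0.4152 0.1433 0.2661] [0.5203 3.0982 0.    ] open 0.011410338960680305 57.999674677848816
top collar [0.4661 0.1125 0.2282] [0.4841 0.1266 0.2359] [0.2338 0.235 ] 37
top collar0 [0.2518 0.2536]
scene collar [0.4629 0.1117 0.2161] [0.481  0.1321 0.2389] [0.2324 0.2381] 50
scene collar0 [0.2477 0.256 ]
```

move_arm:
  deltas: [0,0,0.001,0,0,0,0,0,0,0.002,0,0,0,0,0,0,0.003,0,0,0,0,0,0,0.004,0,0,0,0,0,0,0.005,0,0,0,0,0,0,0.0055,0,0,0,0,0,0,0.0055,0,0,0,0]

```text
t: 16.92
tool_pos: [0.4153, 0.1433, 0.2606]
orientation: [0.52, 3.098, -0.0]
force: [-0.2, 0.5, -0.0]
opening: 0.0116
gripper_force: 58.0
```

```bash
python3 - <<'E'
from h import *
np.set_printoptions(precision=4,suppress=True)
avg(30,"top")
E
```

```text
t 18.43 F [-0.1912  0.0244 -0.0456 -0.0804  0.0731 -0.0009] +- [0.0977 0.0945 0.0843] tcp [0.4152 0.1433 0.2606] [-0.5203 -3.0982  0.    ] open 0.011927678217754764 57.99991965293884
```

move_arm:
  deltas: [0,0,0,0,0,0,0.11,0,0,0,0,0,0,0.117,0,0,0,0,0,0,0.121,0,0,0,0,0,0,0.124,0,0,0,0,0,0,0.127,0,0,0,0,0,0,0.13,0,0,0,0,0,0,0.133,0,0,0,0,0,0,0.136,0,0,0,0,0,0,0.139,0,0,0,0,0,0,0.142,0,0,0,0,0,0,0.145,0,0,0,0,0,0,0.148]

```text
t: 19.92
tool_pos: [0.4152, 0.1433, 0.2606]
orientation: [0.52, 3.098, -0.0]
force: [0.4, 0.8, -0.2]
opening: 0.0137
gripper_force: 0.6
```

```bash
python3 - <<'E'
from h import *
np.set_printoptions(precision=4,suppress=True)
avg(8,"top")
im,P=cloud("top");im=im.astype(int);x,y,z=P[...,0],P[...,1],P[...,2]
c=P[(abs(x-.474)<.013)&(abs(y-.122)<.013)&(z>.17)&(im[...,0]-im[...,1]>60)];print("collar",np.percentile(c[:,2],[50,90]),len(c))
E
```

```text
t 20.32 F [ 0.2818  1.0226  0.0363  0.1566 -0.0407  0.006 ] +- [0.1658 0.1928 0.1507] tcp [0.4152 0.1433 0.2606] [ 0.5204  3.0982 -0.    ] open 0.013743083551973416 0.5741179548203945
collar [0.2284 0.231 ] 31
```

move_arm:
  deltas: [0,0,0,0,0,0,0.152,0,0,0,0,0,0,0.157,0,0,0,0,0,0,0.163,0,0,0,0,0,0,0.17,0,0,0,0,0,0,0.178,0,0,0,0,0,0,0.186,0,0,0,0,0,0,0.194,0,0,0,0,0,0,0.202,0,0,0,0,0,0,0.21,0,0,0,0,0,0,0.218,0,0,0,0,0,0,0.226,0,0,0,0,0,0,0.234]

```text
t: 21.88
tool_pos: [0.4152, 0.1433, 0.2606]
orientation: [-0.52, -3.098, -0.0]
force: [-0.1, 0.4, -0.1]
opening: 0.0214
gripper_force: 0.5
```

move_arm:
  deltas: [0,0,0,0,0,0,0.242,0,0,0,0,0,0,0.25,0,0,0,0,0,0,0.258,0,0,0,0,0,0,0.266,0,0,0,0,0,0,0.274,0,0,0,0,0,0,0.282,0,0,0,0,0,0,0.29,0,0,0,0,0,0,0.298,0,0,0,0,0,0,0.306,0,0,0,0,0,0,0.314,0,0,0,0,0,0,0.322,0,0,0,0,0,0,0.33]

```text
t: 23.38
tool_pos: [0.4152, 0.1433, 0.2606]
orientation: [0.52, 3.098, -0.0]
force: [0.4, 1.0, -0.1]
opening: 0.0302
gripper_force: 0.3
```

move_arm:
  deltas: [0,0,0,0,0,0,0.338,0,0,0,0,0,0,0.346,0,0,0,0,0,0,0.354,0,0,0,0,0,0,0.362,0,0,0,0,0,0,0.37,0,0,0,0,0,0,0.378,0,0,0,0,0,0,0.386,0,0,0,0,0,0,0.394,0,0,0,0,0,0,0.402,0,0,0,0,0,0,0.41,0,0,0,0,0,0,0.418,0,0,0,0,0,0,0.426]

```text
t: 24.88
tool_pos: [0.4152, 0.1433, 0.2606]
orientation: [-0.52, -3.098, 0.0]
force: [-0.1, 0.2, -0.1]
opening: 0.0393
gripper_force: 0.2
```

move_arm:
  deltas: [0,0,0,0,0,0,0.434,0,0,0,0,0,0,0.442,0,0,0,0,0,0,0.45,0,0,0,0,0,0,0.458,0,0,0,0,0,0,0.466,0,0,0,0,0,0,0.474,0,0,0,0,0,0,0.482,0,0,0,0,0,0,0.49,0,0,0,0,0,0,0.5,0,0,0,0,0,0,0.51,0,0,0,0,0,0,0.52,0,0,0,0,0,0,0.53]

```text
t: 26.38
tool_pos: [0.4152, 0.1433, 0.2606]
orientation: [0.52, 3.098, 0.0]
force: [-0.4, 0.6, 0.2]
opening: 0.0493
gripper_force: 0.0
```

```bash
python3 - <<'E'
from h import *
np.set_printoptions(precision=4,suppress=True)
s=avg(8,"top")
o=s["tool_pos"];h=np.array([.9448,-.3276,0]);n=np.array([.3276,.9448,0])
for c in("top","scene"):
    im,P=cloud(c);q=im.astype(int);x,y,z=P[...,0],P[...,1],P[...,2]
    k=P[(abs(x-.474)<.013)&(abs(y-.122)<.013)&(z>.17)&(q[...,0]-q[...,1]>60)];print("collar",np.percentile(k[:,2],[50,90]),len(k))
cv2.imwrite("pics/s5.png",cv2.resize(im[110:260,150:300],(600,600),interpolation=cv2.INTER_CUBIC)[:,:,::-1])
E
```

```text
t 26.77 F [-0.2984 -0.0295  0.112   0.0065 -0.001  -0.0214] +- [0.1622 0.0682 0.1799] tcp [0.4152 0.1433 0.2606] [-0.5203 -3.0982  0.    ] open 0.049577236350207575 0.04816372245841194
collar [0.2275 0.2298] 34
collar [0.2249 0.2312] 51
```

View pics/s5.png

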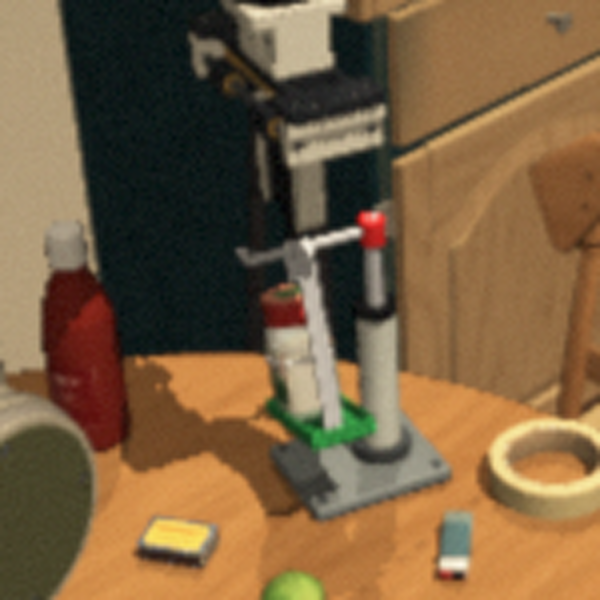

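move_arm:
  deltas: [0,0,0,0,0,0,0.54,0,0,0,0,0,0,0.55,0,0,0,0,0,0,0.56,0,0,0,0,0,0,0.575,0,0,0,0,0,0,0.59,0,0,0,0,0,0,0.62,0,0,0,0,0,0,0.66,0,0,0,0,0,0,0.72,0,0,0,0,0,0,0.8,0,0.003,0,0,0,0,0.9,0,0.006,0,0,0,0,1,0,0.01,0,0,0,0,1]

```text
t: 28.38
tool_pos: [0.4186, 0.153, 0.2606]
orientation: [0.52, 3.098, 0.0]
force: [-0.2, 0.3, -0.1]
opening: 0.0923
gripper_force: 0.0
```

move_arm:
  deltas: [0,0,0,0,0,0,1,0,0,-0.005,0,0,0,1,0,0,-0.015,0,0,0,1,0,0,-0.03,0,0,0,1,0,0,-0.05,0,0,0,1,0,0,-0.075,0,0,0,1,0,0,-0.1,0,0,0,1,0,0,-0.13,0,0,0,1,0,0,-0.16,0,0,0,1,0,0,-0.18,0,0,0,1,0,0,-0.18,0,0,0,1,0,0,-0.18,0,0,0,1]

```text
t: 29.88
tool_pos: [0.4184, 0.1527, 0.4403]
orientation: [-0.52, -3.098, 0.0]
force: [0.4, 0.2, -1.1]
opening: 0.093
gripper_force: 0.0
```

```bash
python3 - <<'E'
from h import *
np.set_printoptions(precision=4,suppress=True)
s=avg(6,"top")
for c in("top","scene","top","scene"):
    im,P=cloud(c);q=im.astype(int);x,y,z=P[...,0],P[...,1],P[...,2]
    k=P[(abs(x-.474)<.013)&(abs(y-.122)<.013)&(z>.17)&(q[...,0]-q[...,1]>60)];print("collar",np.percentile(k[:,2],[50,90]),len(k))
cv2.imwrite("pics/s6.png",cv2.resize(im[110:260,150:300],(600,600),interpolation=cv2.INTER_CUBIC)[:,:,::-1])
E
```

```text
t 30.18 F [ 0.1519 -0.1018  0.0538 -0.0037 -0.0024  0.0103] +- [0.2032 0.0906 0.2588] tcp [0.4183 0.1527 0.4401] [-0.5203 -3.0973  0.0006] open 0.0932407698185013 0.0Traceback (most recent call last):
  File "<stdin>", line 6, in <module>
    return _quantile_unchecked(
        a, q, axis, out, overwrite_input, method, keepdims, weights)
    return _ureduce(a,
                    func=_quantile_ureduce_func,
    ...<5 lines>...
                    overwrite_input=overwrite_input,
                    method=method)
    r = func(a, **kwargs)
    result = _quantile(arr,
                       quantiles=q,
    ...<2 lines>...
                       out=out,
                       weights=wgt)
    slices_having_nans = np.isnan(arr[-1, ...])
                                  ~~~^^^^^^^^^
IndexError: index -1 is out of bounds for axis 0 with size 0
```

Top camera is just blocked by the gripper; checking with the scene camera.

```bash
python3 - <<'E'
from h import *
prev=None
for i in range(3):
    for _ in range(i*3): robot.read_camera("top")
    im,P=cloud("scene");q=im.astype(int);x,y,z=P[...,0],P[...,1],P[...,2]
    k=P[(abs(x-.474)<.013)&(abs(y-.122)<.013)&(z>.17)&(q[...,0]-q[...,1]>60)];print("collar",k[:,2].mean() if len(k) else None,len(k))
    g=(x>.36)&(x<.47)&(y>.08)&(y<.24)&(z>.025)&(z<.12)&(q[...,1]-q[...,0]>30);print("green",P[g].mean(0),P[g].min(0),robot.read_state()["t"])
cv2.imwrite("pics/s7.png",cv2.resize(im[110:260,150:300],(600,600),interpolation=cv2.INTER_CUBIC)[:,:,::-1])
E
```

```text
collar 0.22331921587037837 52
green [0.39515617 0.10518023 0.08894973] [0.36704469 0.08001731 0.02781548] 30.275
collar 0.22358788458695356 52
green [0.39746281 0.10840152 0.08710643] [0.36526897 0.08059391 0.02606301] 30.475
collar 0.2237872132276764 52
green [0.39647662 0.10517884 0.08819121] [0.36799942 0.08003536 0.02746273] 30.825
```

View pics/s7.png

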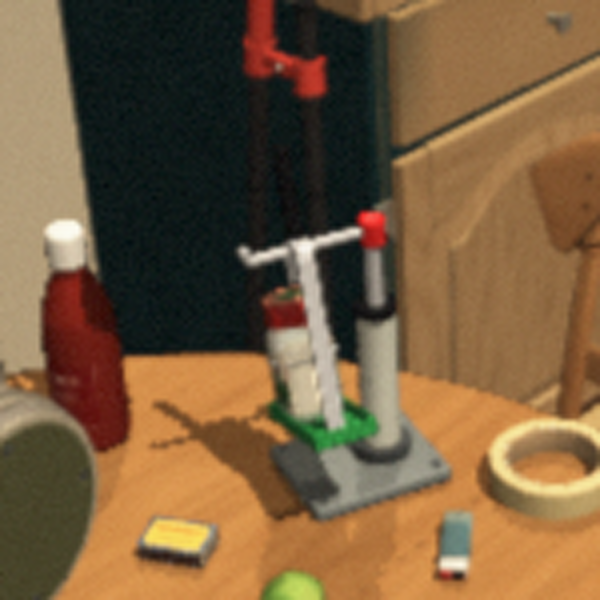

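The picture shows the carrier hanging still by its crook on the peg at about (303,245). The tray, at about (325,420), is clear of the sleeve and base. Handing in.

```bash
python3 -c "
from plant import robot
print(robot.close_job())"
```

```text
the job is handed in; nothing more can be done
None
```

The carrier hangs at rest by its crook on the scale's peg, with the fingers off it and the gripper withdrawn. The job was handed in at about 31 s with no verdict shown; the carrier weighs about 3.3 N (0.34 kg).

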